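# Open the instrument case's combination lock and present its shackle

### The job

Turn the combination dial on the wooden instrument case, click by click, until its pointed nose clicks into place pointing straight at the shackle. Then pull the U-shaped shackle straight up out of the lock, carry it to the round cork mat and finish holding it in the gripper, still, arch uppermost, over the middle of the mat with its feet about 10 cm above it. Do not put it down, and leave the other things on the bench where they are.

Things in the scene. Friction and masses are not known exactly. Their poses are not given: they have to be found in the camera images.
- case: Dark wooden instrument case, 240 (its x) x 320 (y) x 100 mm tall, fixed, turned up to 0.35 rad either way; origin at the centre of its underside. On its lid is a flat steel lock, 100 (x) x 180 (y) x 26 mm: dial towards -y, shackle towards +y. In the case's frame the dial axis is at (-50, -38) mm and the shackle's legs enter at (-50, 24) and (-50, 74) mm.
- lock_top (a point): Point on the lock's top face, 126 mm above the bench, midway between the shackle's legs; x and y as the case's. A brass hasp strap, 3 mm thick, lies on this face with its eye round the leg farther from the dial.
- dial_grip (a point): On the dial's vertical axis at gripping height (160 mm above the bench). The dial is black: a skirt 54 mm across with an upright bar 14 mm thick, 40 mm long plus a pointed nose at one end, from 24 mm below to 10 mm above this point. The point's +y runs along the bar to the nose; pinch the bar across, along x. The nearer shackle leg is 62 mm from the axis.
- dial (a joint): Turn of the dial, rad, counter-clockwise seen from above. 0: nose points at the shackle (case's +y), between two small cheeks; the shackle is free. It clicks in notches 0.524 apart (about 0.1 N m each); let go within 0.15 of a notch it settles there. It starts in notch 1, 2 or 3 (0.52 to 1.57), so turn it clockwise. In every other notch the shackle is held fast. It stays where left.
- shackle_top (a point): Centre of the top bar of the loose steel shackle, an upside-down U of 9 mm round bar, legs 50 mm apart, 80 mm tall, 0.10 to 0.19 kg. The top bar, 9 mm square, runs along the point's y, straight for 34 mm; pinch it across, along x (the case's x while seated). z is up along the legs. Seated, this point is 175 mm above the bench and 49 mm above the lock's top.
- shackle_foot (a point): Midway between the shackle's feet, at their undersides, 75 mm below shackle_top along the legs; same axes. The foot nearer the dial has a 26 mm lug towards the dial (-y). Seated, the feet stand 26 mm deep in the lock with about 1.5 mm play; with the dial at 0 it pulls straight up with little more than its weight.
- mat: Round cork mat on the bench, 130 mm across, 4 mm thick, fixed; origin at the centre of its underside.
- screwdriver: Bystander, to be left alone: screwdriver lying on the bench between case and mat
- level: Bystander, to be left alone: small aluminium bar level, 70 x 18 x 18 mm, loose on the case lid beside the lock
- jar: Bystander, to be left alone: amber screw-top jar, 56 mm across, 70 mm tall
- mug: Bystander, to be left alone: white mug, 80 mm across, 95 mm tall
- bob: Bystander, to be left alone: brass plumb weight, 36 mm across, 50 mm tall
- carton: Bystander, to be left alone: cardboard carton, 100 x 140 x 70 mm
- brush: Bystander, to be left alone: bench brush lying on the bench
Things that resemble listed ones, but are neither listed nor needed, are in the scene too. Several things look just like the mat: the one meant starts nearest to the robot's base.

How it is judged:
By the outcome, as a careful person would: the job done as asked, in the order asked, and still so for the second after the job is handed in, while the arm keeps its last pose, push and grip.
It also fails if it takes over 45 s, if anything falls off the work surface, if the arm or the gripper's body presses on something with over 40 N, if the wrist force passes 120 N, or if a joint passes its speed limit or range.

### The arm

A 7-joint arm with a two-finger parallel gripper is mounted at the origin on the work surface. World frame = base frame: x ahead of the robot, y to its left, z up, the work surface at z = 0. Lengths are in mm, angles in rad, forces in N, time in s.
With the tool pointing down it reaches from about 425 to 875 mm from the base axis. Payload 4.7 kg.
Tool frame: the origin (TCP) lies midway between the tips of the shut fingers; the grasp point (between the pads) lies 19 mm behind it; x points along the fingers, y is the direction in which the jaws open and shut, and the axes are right-handed (so a half turn about x gives the same grasp; the last joint's range is limited). The gripper opens to 85 mm and grips with 20 to 120 N. Pads are 22 mm wide; open, the fingers measure 114 mm over their backs; the gripper's body (76 mm by 85 mm) begins 54 mm behind the grasp point. The pads swing forward as they close: fully open they stand 13 mm farther back than shut.
Start: joints at [1.33, 0.321, -0.07, 1.45, 0.023, 1.371, -0.057], TCP at [163.812, -629.039, 231.349] pointing down, gripper open.
Joint ranges: [-2.86, 2.86], [-0.3, 2.09], [-1.38, 1.24], [0.06, 2.45], [-1.56, 4.7], [0.09, 2.05], [-2.69, 2.69]. Speed limits (rad/s): [2.57, 2.57, 3.14, 3.14, 3.14, 3.14, 3.14].

### API

Orientations are given as a unit quaternion [x, y, z, w].
In Python, from bench import readout, cams, order gives the robot as it stands. The module is installed in compiled form; this text tells all that it offers.
- The arm moves only by the tool move_arm, never from a script. Its argument "deltas" is a list of rows, each an object of numbers: "x", "y", "z": the shift along the tool's x, y, z in m; "turn": the turn about the tool's x in rad. A call has 1 to 12 rows; each row shifts and turns the pose as measured when the row begins, along the tool's axes as they then stand; what a row does not reach is not made up. A row lasts 1/12 s, in which the tool goes at most 41.7 mm and 7.16 degrees, less where a joint would pass 70% of its speed; a pose out of reach is approached as far as the arm can. A call is refused whole if a number of a shift passes 0.0417 or a number of a turn 0.125, either way. A call with a gripper value outside its range is refused whole. "fingers" is the gripper command: -1 is fully open, 1 is shut, values between are in proportion, set as the call begins (left out, the last holds). The fingers move at their own pace and stop on an object; "force" is the grip in N (left out, the last holds). Time passes only in rows, so rows that do not move let the fingers close. It gives the time, the measured TCP pose, the force and the opening at its end, in the units of the state.
- readout.sense(): the state, without advancing time (a new reading comes with each control period).
- cams.read_camera(name): name is "side" or "top" or "wrist"; returns a dict with "frame" (420x560x3 uint8, blue, green, red), "camera_matrix" (3x3 intrinsics, pixels), "R" (3x3) and "t" (3): a world point X has camera coordinates R X + t. Camera axes: x right, y down, z forward; pixel columns grow to the right and rows downward; lengths in mm; the calibration is good to about 2 mm. The wrist camera is an equidistant fisheye: a pixel r from the principal point sees the ray r / f radians off the axis. A picture is of the moment at which its call begins. There is no depth.
- order.finish_job(): hands the job in, once; it reports no verdict.
The state is a dict: "time_s": time; "joints": joint angles; "qvel": joint speeds; "joint_torque": joint torques, N m; "position": TCP position; "eef_rot": TCP orientation; "ft_force": force on the tool from outside, world axes, zero at the start; "ft_torque": the same for the moment, N m; "finger_gap": finger opening in mm.
Only numpy, scipy, OpenCV 4.12 (cv2) and the standard library are available. Lean on these libraries where they do the work, as an engineer would, in place of code of your own. Each camera call takes 0.05 s, during which the arm holds its last target. There are 200 camera calls.

## Working session

There is one attempt and no reset: what is moved stays moved. The work goes in short steps, Python scripts to look and compute and a tool call to move; the robot and the scene stay as the last step left them, time stands still between calls to the robot, and variables do not carry over. Pictures are saved under pics/ and viewed, about 8 in all and at most 12, crops included, and the job is handed in when it is done.

Besides the shell and the picture viewer there is one more tool, called after ">>>" by a JSON object that holds its "api" and its "payload", one argument or row to a line. move_arm: Moves the arm, as the interface text tells. Its arguments: {"type":"object","properties":{"deltas":{"type":"array","items":{"type":"object","properties":{"x":{"type":"number"},"y":{"type":"number"},"z":{"type":"number"},"turn":{"type":"number"}}}},"fingers":{"type":"number"},"force":{"type":"number"}},"required":["deltas"]}

```bash
mkdir -p pics; cat > h.py <<'E'
import numpy as np, cv2
from bench import readout, cams, order
from scipy.spatial.transform import Rotation as Ro
def cam(n): 
    c=cams.read_camera(n); return {k:(np.array(v) if k!='frame' else v) for k,v in c.items()}
def ray(c,u,v,fish=False):
    K=c['camera_matrix']; x=(u-K[0,2])/K[0,0]; y=(v-K[1,2])/K[1,1]
    if fish:
        r=np.hypot(x,y); s=np.sinc(r/np.pi); d=np.array([x*s,y*s,np.cos(r)])
    else: d=np.array([x,y,1.])
    R=c['R']; return -R.T@c['t'], R.T@d
def onz(c,u,v,z,fish=False):
    o,d=ray(c,u,v,fish); return (o+d*(z-o[2])/d[2])
def proj(c,X,fish=False):
    p=c['R']@np.array(X,float)+c['t']; K=c['camera_matrix']
    if fish:
        r=np.hypot(p[0],p[1]); th=np.arctan2(r,p[2]); q=p[:2]/max(r,1e-9)*th
    else: q=p[:2]/p[2]
    return np.array([K[0,0]*q[0]+K[0,2],K[1,1]*q[1]+K[1,2]])
E
python3 - <<'E'
from h import *
a=cam('top');b=cam('side')
cv2.imwrite('pics/t0.png',cv2.resize(a['frame'],(800,600),interpolation=cv2.INTER_CUBIC));cv2.imwrite('pics/s0.png',cv2.resize(b['frame'],(800,600),interpolation=cv2.INTER_CUBIC))
import pickle;pickle.dump((a,b),open('c0.pkl','wb'))
s=readout.sense();print(s)
for c in(a,b):print(c['camera_matrix'],-c['R'].T@c['t'],c['R'])
E
```

```text
{'time_s': 0.1, 'joints': array([ 1.33010154,  0.32177978, -0.07009992,  1.45154487,  0.02254866,
        1.37081878, -0.05692081]), 'qvel': array([ 0.0011485 ,  0.00059196, -0.00124767, -0.00388129,  0.00097809,
        0.00069437, -0.00087498]), 'joint_torque': array([ 6.43391395e-04, -4.94876003e+01, -3.83609449e-01, -3.15212309e+01,
        1.30376426e-02,  7.44851888e-03,  5.64236154e-05]), 'position': array([ 163.68806157, -628.54948558,  230.31699697]), 'eef_rot': array([-0.70128279, -0.09046087,  0.70146834, -0.08922696]), 'ft_force': array([ 0.5036362 , -0.02767568,  0.12184394]), 'ft_torque': array([-0.01890034,  0.01135687, -0.00551309]), 'finger_gap': 85.48922302400999}
[[425.10520669   0.         277.03368807]
 [  0.         425.10520669 209.14003104]
 [  0.           0.           1.        ]] [ 315.83228922   57.14215727 1434.50085687] [[-0.00391433 -0.99996582 -0.00728315]
 [-0.98400914  0.00514863 -0.17804357]
 [ 0.17807498  0.00646976 -0.98399565]]
[[435.74451168   0.         274.1604    ]
 [  0.         435.74451168 208.96427808]
 [  0.           0.           1.        ]] [ -19.02586502 1024.4689484  1029.08763639] [[-0.86405432 -0.50335214 -0.00683705]
 [-0.3131913   0.54815814 -0.77552167]
 [ 0.39410828 -0.66795155 -0.63128392]]
```

View pics/t0.png

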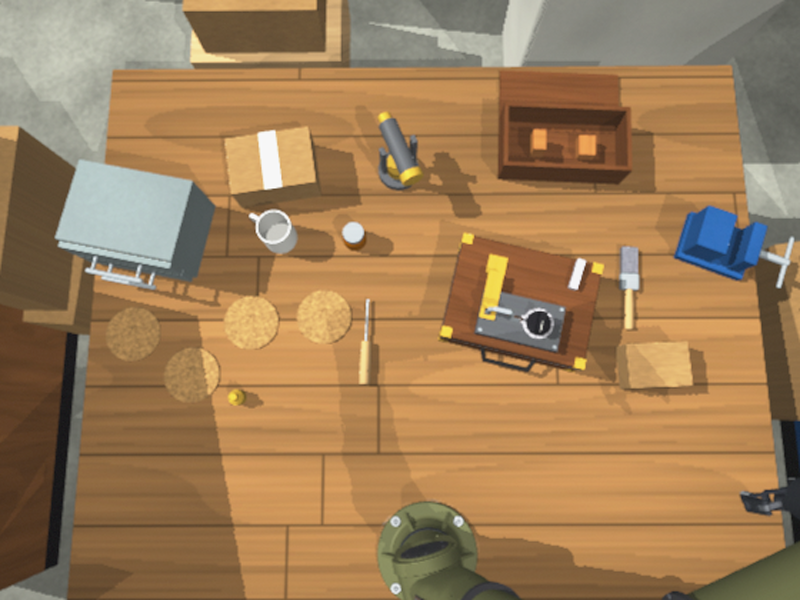

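View pics/s0.png

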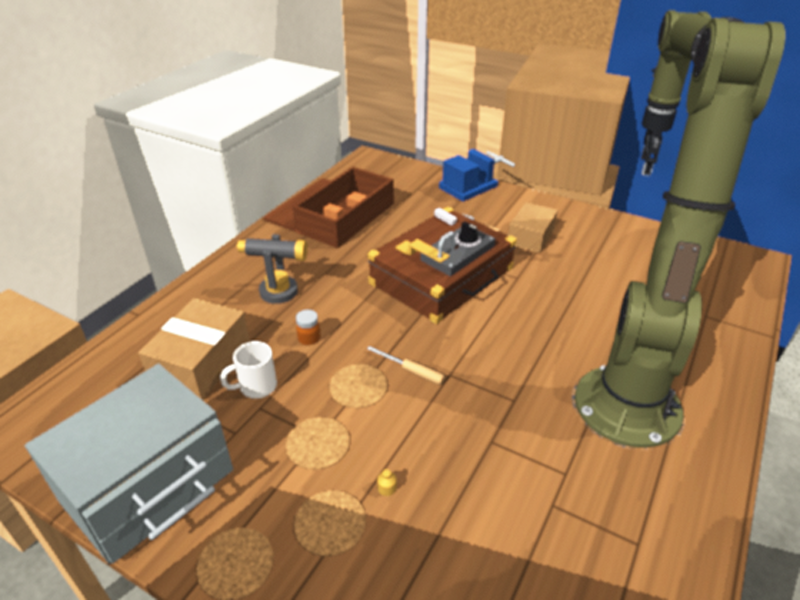

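The top view shows the lock at about (520,320), with the dial at (538,322) and the shackle at about (490–520,312). There are four mat lookalikes at (324,316), (251,322), (192,375) and (133,334). I'll measure all of these.

```bash
python3 - <<'E'
from h import *
import pickle;a,b=pickle.load(open('c0.pkl','rb'))
k=.7
for p in [(324,316),(251,322),(192,375),(133,334)]:
    X=onz(a,p[0]*k,p[1]*k,4); print('mat',p,X.round(),np.hypot(*X[:2]).round())
C=[onz(a,u*k,v*k,102) for u,v in [(467,239),(597,268),(580,363),(446,332)]]
c=np.mean(C,0); print(np.round(C),'centre',c.round(1))
e=(C[0]+C[3]-C[1]-C[2]); print('y axis yaw',np.arctan2(-e[0],e[1]))
yaw=np.arctan2(-e[0],e[1]); R=np.array([[np.cos(yaw),-np.sin(yaw)],[np.sin(yaw),np.cos(yaw)]])
for n,p,z in [('dial',(-50,-38),170),('sh',(-50,49),175)]:
    X=np.r_[c[:2]+R@np.array(p),z]; print(n,X.round(1),proj(a,X)/k,proj(b,X)/k)
f=a['frame'][190:265,305:430]; g=a['frame'][195:285,85:255]
A=cv2.resize(f,(800,480),interpolation=cv2.INTER_CUBIC);cv2.imwrite('pics/crop1.png',A)
cv2.imwrite('pics/crop2.png',cv2.resize(g,None,fx=4,fy=4,interpolation=cv2.INTER_CUBIC))
E
```

```text
mat (324, 316) [534. 238.   4.] 584.0
mat (251, 322) [520. 412.   4.] 663.0
mat (192, 375) [395. 545.   4.] 674.0
mat (133, 334) [493. 691.   4.] 849.0
[[ 694.  -96.  102.]
 [ 625. -386.  102.]
 [ 412. -336.  102.]
 [ 482.  -45.  102.]] centre [ 553.2 -215.7  102. ]
y axis yaw -0.234176976264496
dial [ 495.8 -241.1  170. ] [541.91569101 320.9394326 ] [469.16886976 224.66621709]
sh [ 516.  -156.4  175. ] [501.59925684 311.26405334] [447.47276307 236.82269798]
```

View pics/crop1.png

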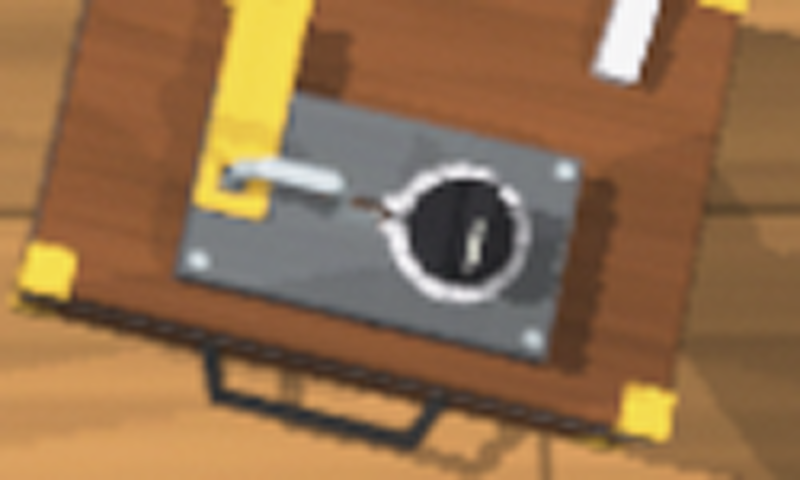

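View pics/crop2.png

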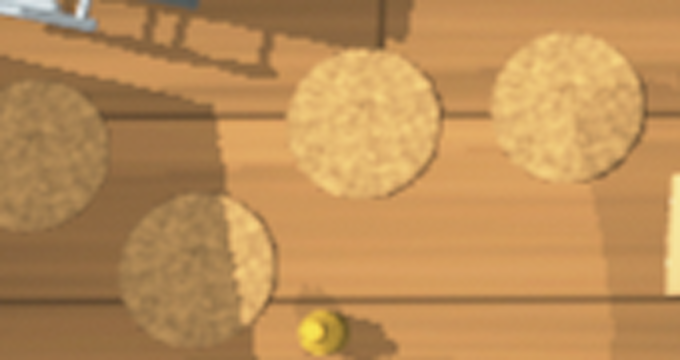

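The mat meant is the one at (324,316) in the top view. It is 584 mm from the base, the next nearest is 663 mm, and the crop confirms it. Next I'll plan the hover over the dial.

```bash
cat >> h.py <<'E'
def plan(X,ya=None):
    "tool-frame shift (m) to world TCP X, and turn to bring tool y to world angle ya (mod pi)"
    s=readout.sense(); T=Ro.from_quat(s['eef_rot']).as_matrix(); d=T.T@(np.array(X)-s['position'])/1000
    ty=np.arctan2(T[1,1],T[0,1]); out=None
    if ya is not None: out=-((ya-ty+np.pi/2)%np.pi-np.pi/2)
    print('t',round(s['time_s'],2),'pos',s['position'].round(1),'tilt',T[:,0].round(3),'tool y ang',round(ty,3),'gap',round(s['finger_gap'],1),'F',s['ft_force'].round(1),'q7',s['joints'].round(2)[[4,5,6]])
    print(T.round(3).tolist()); print('shift m',d.round(4),'turn',out)
E
python3 -c "
from h import *
plan([490,-235,300],-0.234)"
```

```text
t 0.1 pos [ 163.7 -628.5  230.3] tilt [-0.     0.002 -1.   ] tool y ang -1.316 gap 85.5 F [ 0.5 -0.   0.1] q7 [ 0.02  1.37 -0.06]
[[-0.0, 0.252, -0.968], [0.002, -0.968, -0.252], [-1.0, -0.002, 0.0]]
shift m [-0.0692 -0.2987 -0.415 ] turn -1.0819905334163922
```

>>> {"api": "move_arm", "payload": {
  "deltas": [
    {"x": -0.02,"y": -0.0,"z": -0.02},
    {"x": -0.02,"y": -0.02,"z": -0.03},
    {"x": -0.01,"y": -0.022,"z": -0.032},
    {"x": -0.01,"y": -0.022,"z": -0.032},
    {"x": -0.005,"y": -0.022,"z": -0.032},
    {"y": -0.022,"z": -0.032},
    {"y": -0.022,"z": -0.032},
    {"y": -0.022,"z": -0.032},
    {"y": -0.022,"z": -0.032},
    {"y": -0.022,"z": -0.032},
    {"y": -0.022,"z": -0.032},
    {"y": -0.022,"z": -0.032}
  ],
  "fingers": -1
}}

```text
$.deltas[0]: bad value
```

```bash
python3 -c "
from h import *
plan([490,-235,300],-0.234)"
```

```text
t 0.1 pos [ 163.7 -628.5  230.3] tilt [-0.     0.002 -1.   ] tool y ang -1.316 gap 85.5 F [ 0.5 -0.   0.1] q7 [ 0.02  1.37 -0.06]
[[-0.0, 0.252, -0.968], [0.002, -0.968, -0.252], [-1.0, -0.002, 0.0]]
shift m [-0.0692 -0.2987 -0.415 ] turn -1.0819905334163922
```

>>> {"api": "move_arm", "payload": {
  "deltas": [
    {"x": -0.02,"y": 0,"z": -0.02,"turn": 0},
    {"x": -0.02,"y": -0.02,"z": -0.03,"turn": 0},
    {"x": -0.01,"y": -0.022,"z": -0.032,"turn": 0},
    {"x": -0.01,"y": -0.022,"z": -0.032,"turn": 0},
    {"x": -0.005,"y": -0.022,"z": -0.032,"turn": 0},
    {"x": 0,"y": -0.022,"z": -0.032,"turn": 0},
    {"x": 0,"y": -0.022,"z": -0.032,"turn": 0},
    {"x": 0,"y": -0.022,"z": -0.032,"turn": 0},
    {"x": 0,"y": -0.022,"z": -0.032,"turn": 0},
    {"x": 0,"y": -0.022,"z": -0.032,"turn": 0},
    {"x": 0,"y": -0.022,"z": -0.032,"turn": 0},
    {"x": 0,"y": -0.022,"z": -0.032,"turn": 0}
  ],
  "fingers": -1
}}

```text
time_s: 1.1
position: [464.0, -298.3, 290.3]
eef_rot: [-0.699, -0.084, 0.706, -0.078]
ft_force: [0.8, -1.0, -0.3]
finger_gap: 85.2
```

```bash
python3 -c "
from h import *
plan([490,-235,300],-0.234)"
```

```text
t 1.1 pos [ 464.  -298.3  290.3] tilt [-0.011  0.007 -1.   ] tool y ang -1.34 gap 85.2 F [ 0.8 -1.  -0.3] q7 [ 0.04  1.46 -0.85]
[[-0.011, 0.229, -0.973], [0.007, -0.973, -0.229], [-1.0, -0.01, 0.009]]
shift m [-0.0095 -0.0557 -0.0397] turn -1.1062200148447419
```

>>> {"api": "move_arm", "payload": {
  "deltas": [
    {"x": -0.005,"y": -0.029,"z": -0.02,"turn": 0},
    {"x": -0.005,"y": -0.029,"z": -0.02,"turn": 0},
    {"x": 0,"y": 0,"z": 0,"turn": 0.12},
    {"x": 0,"y": 0,"z": 0,"turn": 0.12},
    {"x": 0,"y": 0,"z": 0,"turn": 0.12},
    {"x": 0,"y": 0,"z": 0,"turn": 0},
    {"x": 0,"y": 0,"z": 0,"turn": 0}
  ]
}}

```text
time_s: 1.68
position: [497.0, -213.4, 298.1]
eef_rot: [-0.701, 0.037, 0.711, 0.047]
ft_force: [-0.5, -0.5, -1.0]
finger_gap: 85.5
```

```bash
python3 - <<'E'
from h import *
plan([490,-235,300],-0.234)
w=cam('wrist'); import pickle; pickle.dump(w,open('w1.pkl','wb'))
print(w['camera_matrix'],-w['R'].T@w['t'])
cv2.imwrite('pics/w1.png',cv2.resize(w['frame'],(800,600),interpolation=cv2.INTER_CUBIC))
E
```

```text
t 1.68 pos [ 497.  -213.4  298.1] tilt [-0.012  0.015 -1.   ] tool y ang -1.689 gap 85.5 F [-0.5 -0.5 -1. ] q7 [ 0.03  1.48 -1.36]
[[-0.012, -0.118, -0.993], [0.015, -0.993, 0.118], [-1.0, -0.014, 0.014]]
shift m [-0.0021  0.0222  0.0044] turn -1.454859678726863
[[325.1922621    0.         278.51949549]
 [  0.         325.1922621  213.10630029]
 [  0.           0.           1.        ]] [ 567.43608809 -223.56381839  438.7931404 ]
```

View pics/w1.png

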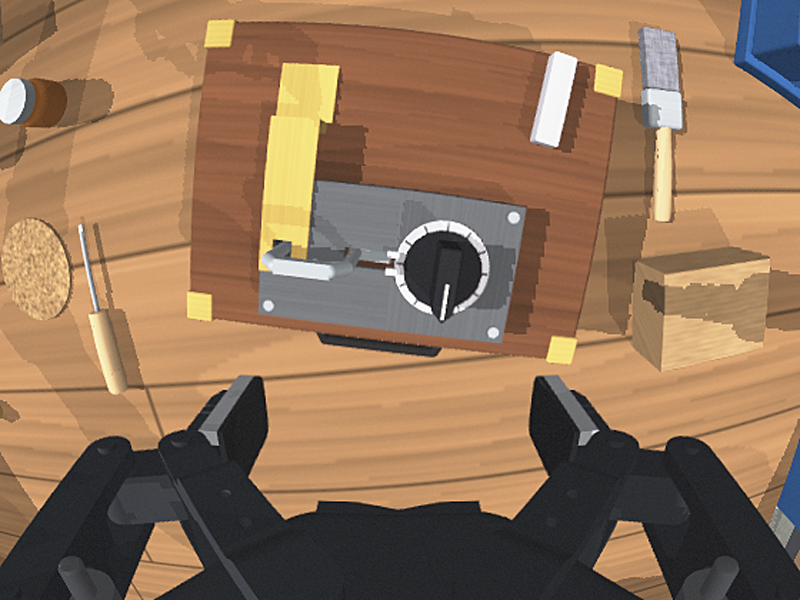

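The nose points towards the robot (case −x), at (443,318) in the wrist view. That is notch 3, so the dial needs 1.57 rad clockwise. Joint 7 would run out of range, so I'll use the half-turned grasp. I'll fix the positions from this view.

```bash
python3 - <<'E'
from h import *
import pickle; w=pickle.load(open('w1.pkl','rb')); k=.7
P=lambda u,v,z: onz(w,u*k,v*k,z,True)
C=[P(u,v,102) for u,v in [(218,33),(608,81),(562,348),(199,305)]]
c=np.mean(C,0); e=(C[0]+C[3]-C[1]-C[2]); yaw=np.arctan2(-e[0],e[1]); print('corners',np.round(C).tolist(),c.round(1),yaw)
h=w['frame']; 
# ring: bright pixels near dial
roi=h[int(205*k):int(330*k),int(380*k):int(500*k)]
m=(roi.min(2)>200).astype(np.uint8); pts=np.argwhere(m)[:,::-1]+[int(380*k),int(205*k)]
m2=(roi.max(2)<60).astype(np.uint8); n,l,s,cc=cv2.connectedComponentsWithStats(m2); print(s[1:6],cc[1:6]+[int(380*k),int(205*k)])
for n,u,v,z in [('skirt c (443,268)',443,268,126),('bar far',451,241,170),('nose',443,308,170),('sh near',345,270,175),('sh far',272,265,175),('scr',513,217,127),('scr',493,333,127),('scr',268,306,127)]: print(n,P(u,v,z).round(1))
yaw_=yaw;R=np.array([[np.cos(yaw),-np.sin(yaw)],[np.sin(yaw),np.cos(yaw)]])
for n,p,z in [('dial',(-50,-38),170),('sh',(-50,49),175),('legfar',(-50,74),175),('legnear',(-50,24),175)]:
    X=np.r_[c[:2]+R@np.array(p),z]; print(n,X.round(1),proj(w,X,True)/k)
E
```

```text
corners [[697.0, -97.0, 102.0], [625.0, -386.0, 102.0], [416.0, -335.0, 102.0], [486.0, -47.0, 102.0]] [ 556.  -216.2  102. ] -0.240383973587465
[[  16   19   55   64 2212]
 [  71   25    1    1    1]
 [   8   38    1    1    1]] [[309.1858047  188.62070524]
 [337.         168.        ]
 [274.         181.        ]]
skirt c (443,268) [ 497.6 -242.2  126. ]
bar far [ 523.1 -245.9  170. ]
nose [ 482.8 -237.3  170. ]
sh near [ 514.  -182.4  175. ]
sh far [ 522.6 -139.   175. ]
scr [ 528.3 -293.7  127. ]
scr [ 446.2 -274.   127. ]
scr [ 485.  -114.8  127. ]
dial [ 498.4 -241.2  170. ] [447.00310059 282.488658  ]
sh [ 519.1 -156.7  175. ] [301.14441726 266.93619616]
legfar [ 525.  -132.4  175. ] [260.96190677 262.42113503]
legnear [ 513.1 -181.   175. ] [342.73380218 271.75058498]
```

>>> {"api": "move_arm", "payload": {
  "deltas": [
    {"x": 0,"y": 0.01,"z": 0,"turn": -0.12},
    {"x": 0,"y": 0.01,"z": 0,"turn": -0.12},
    {"x": 0,"y": 0,"z": 0,"turn": -0.12},
    {"x": 0,"y": 0,"z": 0,"turn": -0.12},
    {"x": 0,"y": 0,"z": 0,"turn": -0.12},
    {"x": 0,"y": 0,"z": 0,"turn": -0.12},
    {"x": 0,"y": 0,"z": 0,"turn": -0.12},
    {"x": 0,"y": 0,"z": 0,"turn": -0.12},
    {"x": 0,"y": 0,"z": 0,"turn": -0.12},
    {"x": 0,"y": 0,"z": 0,"turn": -0.12},
    {"x": 0,"y": 0,"z": 0,"turn": -0.12},
    {"x": 0,"y": 0,"z": 0,"turn": -0.12}
  ],
  "fingers": 0.06
}}

```text
time_s: 2.73
position: [491.1, -241.7, 294.6]
eef_rot: [-0.543, -0.46, 0.545, -0.443]
ft_force: [-0.3, 0.6, -0.3]
finger_gap: 40.3
```

>>> {"api": "move_arm", "payload": {
  "deltas": [
    {"x": 0,"y": 0,"z": 0,"turn": -0.12},
    {"x": 0,"y": 0,"z": 0,"turn": -0.12},
    {"x": 0,"y": 0,"z": 0,"turn": -0.12},
    {"x": 0,"y": 0,"z": 0,"turn": -0.12},
    {"x": 0,"y": 0,"z": 0,"turn": -0.12},
    {"x": 0,"y": 0,"z": 0,"turn": -0.12},
    {"x": 0,"y": 0,"z": 0,"turn": -0.12},
    {"x": 0,"y": 0,"z": 0,"turn": -0.12},
    {"x": 0,"y": 0,"z": 0,"turn": -0.12},
    {"x": 0,"y": 0,"z": 0,"turn": -0.12},
    {"x": 0,"y": 0,"z": 0,"turn": -0.12},
    {"x": 0,"y": 0,"z": 0,"turn": -0.12}
  ]
}}

```text
time_s: 3.73
position: [486.0, -249.8, 291.5]
eef_rot: [0.096, 0.71, -0.085, 0.692]
ft_force: [0.5, 0.3, -0.6]
finger_gap: 40.4
```

```bash
python3 -c "
from h import *
plan([497.5,-241.3,220],1.333)"
```

```text
t 3.73 pos [ 486.  -249.8  291.5] tilt [-0.023  0.019 -1.   ] tool y ang 1.314 gap 40.4 F [ 0.5  0.3 -0.6] q7 [0.07 1.48 1.69]
[[-0.023, 0.254, 0.967], [0.019, 0.967, -0.254], [-1.0, 0.012, -0.027]]
shift m [0.0714 0.0103 0.0109] turn -0.01947958978845854
```

>>> {"api": "move_arm", "payload": {
  "deltas": [
    {"x": 0.024,"y": 0.005,"z": 0.006,"turn": -0.02},
    {"x": 0.024,"y": 0.005,"z": 0.006,"turn": 0},
    {"x": 0.022,"y": 0,"z": 0,"turn": 0},
    {"x": 0,"y": 0,"z": 0,"turn": 0}
  ]
}}

```text
time_s: 4.07
position: [498.4, -245.5, 220.3]
eef_rot: [0.084, 0.71, -0.075, 0.695]
ft_force: [-0.9, -0.3, -1.1]
finger_gap: 40.1
```

```bash
python3 - <<'E'
from h import *
plan([497.5,-241.3,141],1.333)
w=cam('wrist'); import pickle; pickle.dump(w,open('w2.pkl','wb'))
cv2.imwrite('pics/w2.png',cv2.resize(w['frame'],(800,600),interpolation=cv2.INTER_CUBIC))
print(proj(w,[497.5,-241.3,170],True)/.7)
E
```

```text
t 4.07 pos [ 498.4 -245.5  220.3] tilt [-0.02   0.016 -1.   ] tool y ang 1.346 gap 40.1 F [-0.9 -0.3 -1.1] q7 [0.1  1.34 1.68]
[[-0.02, 0.223, 0.975], [0.016, 0.975, -0.223], [-1.0, 0.011, -0.023]]
shift m [0.0793 0.003  0.    ] turn 0.012521856675455467
[405.30298003 335.17888632]
```

View pics/w2.png

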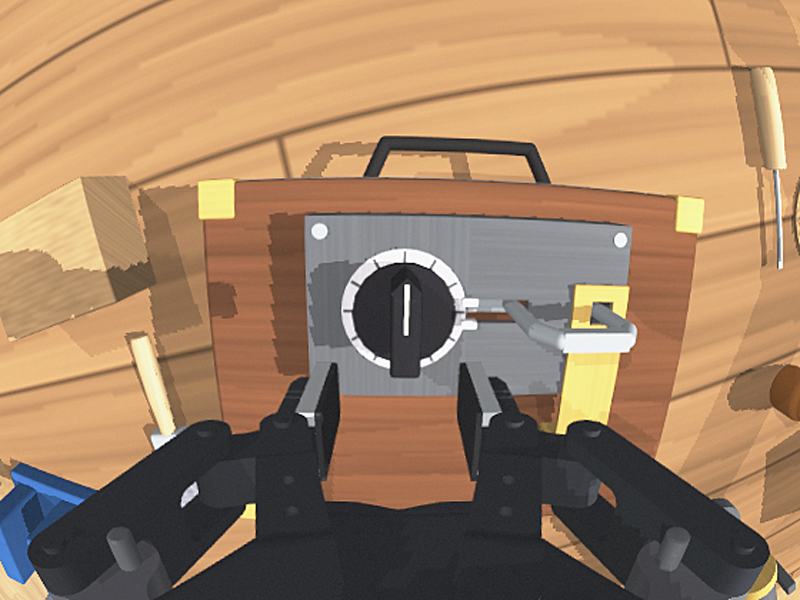

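The bar lies between the fingers and the predicted axis (405,335) sits on it, with the nose at (405,263) towards the robot. I'll descend and pinch.

>>> {"api": "move_arm", "payload": {
  "deltas": [
    {"x": 0.026,"y": 0.003,"z": 0,"turn": 0},
    {"x": 0.026,"y": 0.001,"z": 0,"turn": 0},
    {"x": 0.026,"y": 0,"z": 0,"turn": 0},
    {"x": 0,"y": 0,"z": 0,"turn": 0}
  ]
}}

```text
time_s: 4.45
position: [502.1, -244.9, 149.3]
eef_rot: [0.082, 0.706, -0.076, 0.699]
ft_force: [-1.3, -0.1, -0.4]
finger_gap: 40.1
```

```bash
python3 -c "
from h import *
plan([497.5,-241.3,141],1.333)"
```

```text
t 4.45 pos [ 502.1 -244.9  149.3] tilt [-0.009  0.009 -1.   ] tool y ang 1.347 gap 40.1 F [-1.3 -0.1 -0.4] q7 [0.14 1.2  1.65]
[[-0.009, 0.222, 0.975], [0.009, 0.975, -0.222], [-1.0, 0.006, -0.01]]
shift m [ 0.0084  0.0024 -0.0052] turn 0.013596409220611116
```

>>> {"api": "move_arm", "payload": {
  "deltas": [
    {"x": 0.008,"y": 0.002,"z": -0.005,"turn": 0.01},
    {"x": 0,"y": 0,"z": 0,"turn": 0}
  ]
}}

```text
time_s: 4.62
position: [498.4, -243.1, 144.2]
eef_rot: [0.085, 0.705, -0.08, 0.699]
ft_force: [-1.2, -0.5, -0.1]
finger_gap: 40.3
```

>>> {"api": "move_arm", "payload": {
  "deltas": [
    {"x": 0,"y": 0,"z": 0,"turn": 0},
    {"x": 0,"y": 0,"z": 0,"turn": 0},
    {"x": 0,"y": 0,"z": 0,"turn": 0},
    {"x": 0,"y": 0,"z": 0,"turn": 0},
    {"x": 0,"y": 0,"z": 0,"turn": 0}
  ],
  "fingers": 1,
  "force": 40
}}

```text
time_s: 5.03
position: [500.7, -242.2, 148.5]
eef_rot: [0.084, 0.704, -0.079, 0.701]
ft_force: [0.7, 0.5, -6.5]
finger_gap: 12.9
```

```bash
python3 -c "
from h import *
plan([497.5,-241.3,141],1.333)"
```

```text
t 5.03 pos [ 500.7 -242.2  148.5] tilt [-0.003  0.008 -1.   ] tool y ang 1.34 gap 12.9 F [ 0.7  0.5 -6.5] q7 [0.13 1.19 1.64]
[[-0.003, 0.229, 0.973], [0.008, 0.973, -0.229], [-1.0, 0.007, -0.005]]
shift m [ 0.0075  0.0001 -0.0033] turn 0.006916395594940283
```

>>> {"api": "move_arm", "payload": {
  "deltas": [
    {"x": 0,"y": 0,"z": 0,"turn": 0.08},
    {"x": 0,"y": 0,"z": 0,"turn": 0.1},
    {"x": 0,"y": 0,"z": 0,"turn": 0.1},
    {"x": 0,"y": 0,"z": 0,"turn": 0.1},
    {"x": 0,"y": 0,"z": 0,"turn": 0.1},
    {"x": 0,"y": 0,"z": 0,"turn": 0.1}
  ]
}}

```text
time_s: 5.53
position: [499.9, -243.6, 148.4]
eef_rot: [0.287, 0.65, -0.284, 0.644]
ft_force: [-1.0, -0.2, -6.0]
finger_gap: 13.0
```

```bash
python3 -c "
from h import *
plan([497.5,-241.3,141],-.238)"
```

```text
t 5.53 pos [ 499.9 -243.6  148.4] tilt [-0.005  0.007 -1.   ] tool y ang 0.739 gap 13.0 F [-1.  -0.2 -6. ] q7 [0.11 1.19 1.06]
[[-0.005, 0.739, 0.674], [0.007, 0.674, -0.739], [-1.0, 0.0, -0.009]]
shift m [ 0.0075 -0.0002 -0.0033] turn 0.9769775407573822
```

>>> {"api": "move_arm", "payload": {
  "deltas": [
    {"x": 0,"y": 0,"z": 0,"turn": 0.1},
    {"x": 0,"y": 0,"z": 0,"turn": 0.1},
    {"x": 0,"y": 0,"z": 0,"turn": 0.1},
    {"x": 0,"y": 0,"z": 0,"turn": 0.1},
    {"x": 0,"y": 0,"z": 0,"turn": 0.1},
    {"x": 0,"y": 0,"z": 0,"turn": 0.1},
    {"x": 0,"y": 0,"z": 0,"turn": 0.1},
    {"x": 0,"y": 0,"z": 0,"turn": 0.1},
    {"x": 0,"y": 0,"z": 0,"turn": 0.1}
  ]
}}

```text
time_s: 6.28
position: [497.4, -244.3, 148.5]
eef_rot: [-0.547, -0.451, 0.55, -0.441]
ft_force: [-1.6, 1.7, -4.9]
finger_gap: 13.1
```

```bash
python3 -c "
from h import *
plan([497.5,-241.3,141],-.238)"
```

```text
t 6.28 pos [ 497.4 -244.3  148.5] tilt [-0.012  0.008 -1.   ] tool y ang -0.204 gap 13.1 F [-1.6  1.7 -4.9] q7 [0.09 1.19 0.13]
[[-0.012, 0.979, -0.203], [0.008, -0.203, -0.979], [-1.0, -0.013, -0.006]]
shift m [ 0.0075 -0.0004 -0.0029] turn 0.03372684167372886
```

>>> {"api": "move_arm", "payload": {
  "deltas": [
    {"x": 0,"y": 0,"z": 0,"turn": 0.035},
    {"x": 0,"y": 0,"z": 0,"turn": 0}
  ]
}}

```text
time_s: 6.45
position: [497.3, -244.2, 148.5]
eef_rot: [-0.556, -0.44, 0.559, -0.43]
ft_force: [-0.7, 0.5, -6.6]
finger_gap: 12.9
```

>>> {"api": "move_arm", "payload": {
  "deltas": [
    {"x": 0,"y": 0,"z": 0,"turn": 0},
    {"x": 0,"y": 0,"z": 0,"turn": 0},
    {"x": 0,"y": 0,"z": 0,"turn": 0},
    {"x": -0.03,"y": 0,"z": 0,"turn": 0},
    {"x": -0.03,"y": 0,"z": 0,"turn": 0},
    {"x": -0.03,"y": 0,"z": 0,"turn": 0},
    {"x": 0,"y": 0,"z": 0,"turn": 0}
  ],
  "fingers": 0.06
}}

```text
time_s: 7.03
position: [499.8, -248.5, 246.9]
eef_rot: [-0.555, -0.439, 0.558, -0.434]
ft_force: [1.1, 0.9, 1.0]
finger_gap: 40.1
```

```bash
python3 - <<'E'
from h import *
plan([518.5,-158,235],-.238)
w=cam('wrist'); import pickle; pickle.dump(w,open('w3.pkl','wb'))
cv2.imwrite('pics/w3.png',cv2.resize(w['frame'],(800,600),interpolation=cv2.INTER_CUBIC))
for p in ([497.5,-241.3,170],[518.5,-158,175]): print(proj(w,p,True)/.7)
E
```

```text
t 7.03 pos [ 499.8 -248.5  246.9] tilt [-0.007  0.003 -1.   ] tool y ang -0.241 gap 40.1 F [1.1 0.9 1. ] q7 [0.06 1.37 0.13]
[[-0.007, 0.971, -0.239], [0.003, -0.239, -0.971], [-1.0, -0.008, -0.001]]
shift m [ 0.0121 -0.0033 -0.0924] turn -0.0028817039533945987
[391.0639818  306.37836754]
[391.41688609 126.4372571 ]
```

View pics/w3.png

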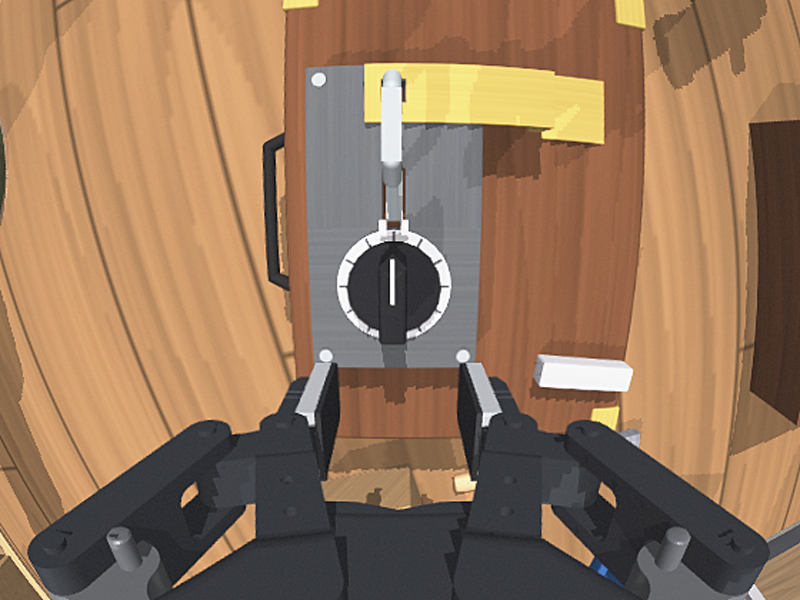

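The dial now sits at 0: the nose at (392,245) is between the cheeks and in line with the shackle bar, which runs from (391,70) to (391,165). The predicted shackle centre (391,126) lies on the bar.

>>> {"api": "move_arm", "payload": {
  "deltas": [
    {"x": 0,"y": -0.001,"z": -0.03,"turn": 0},
    {"x": 0,"y": -0.001,"z": -0.03,"turn": 0},
    {"x": 0,"y": -0.001,"z": -0.031,"turn": 0},
    {"x": 0,"y": 0,"z": 0,"turn": 0}
  ]
}}

```text
time_s: 7.42
position: [518.6, -160.5, 245.9]
eef_rot: [-0.557, -0.436, 0.559, -0.433]
ft_force: [0.6, 1.0, -1.1]
finger_gap: 40.0
```

```bash
python3 - <<'E'
from h import *
plan([518.5,-158,155],-.238)
w=cam('wrist'); k=.7
h=w['frame'][:,:]; c=proj(w,[518.5,-158,180],True).astype(int); print(c)
cv2.imwrite('pics/w4.png',cv2.resize(h,(800,600),interpolation=cv2.INTER_CUBIC)); print(c/k)
E
```

```text
t 7.42 pos [ 518.6 -160.5  245.9] tilt [-0.006  0.001 -1.   ] tool y ang -0.248 gap 40.0 F [ 0.6  1.  -1.1] q7 [ 0.06  1.37 -0.04]
[[-0.006, 0.969, -0.245], [0.001, -0.245, -0.97], [-1.0, -0.006, 0.0]]
shift m [ 0.0909 -0.0002 -0.0024] turn -0.009572443180114076
[278 224]
[397.14285714 320.        ]
```

View pics/w4.png

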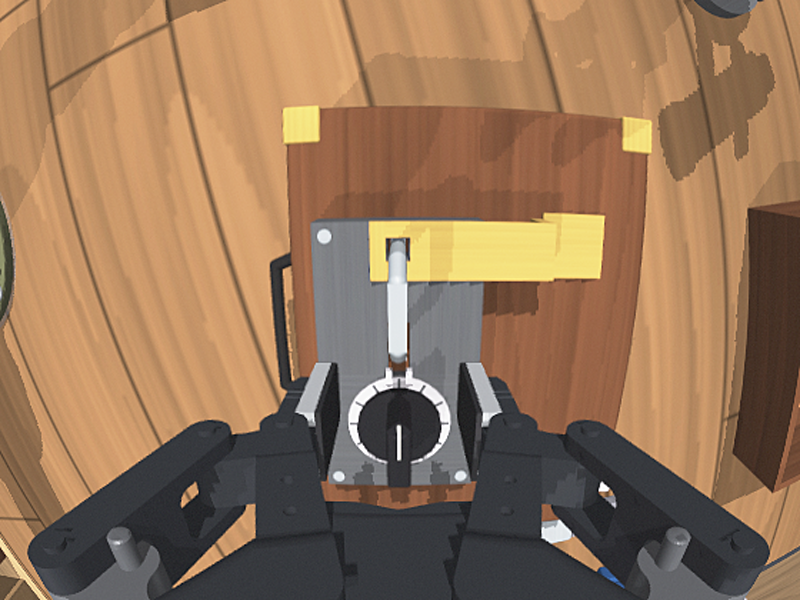

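The top bar runs from (397,280) to (397,355), and its centre agrees with the prediction (397,320). I'll descend.

>>> {"api": "move_arm", "payload": {
  "deltas": [
    {"x": 0.03,"y": 0,"z": -0.001,"turn": 0},
    {"x": 0.03,"y": 0,"z": -0.001,"turn": -0.01},
    {"x": 0.027,"y": 0,"z": 0,"turn": 0},
    {"x": 0,"y": 0,"z": 0,"turn": 0}
  ]
}}

```text
time_s: 7.8
position: [519.1, -165.5, 157.8]
eef_rot: [-0.554, -0.435, 0.558, -0.439]
ft_force: [-1.2, 0.0, -0.5]
finger_gap: 40.0
```

```bash
python3 -c "
from h import *
plan([518.5,-158,153],-.238)"
```

```text
t 7.8 pos [ 519.1 -165.5  157.8] tilt [-0.001 -0.007 -1.   ] tool y ang -0.239 gap 40.0 F [-1.2  0.  -0.5] q7 [ 0.1   1.19 -0.06]
[[-0.001, 0.972, -0.236], [-0.007, -0.236, -0.972], [-1.0, 0.001, 0.007]]
shift m [ 0.0048 -0.0023 -0.0072] turn -0.0006556542371678464
```

>>> {"api": "move_arm", "payload": {
  "deltas": [
    {"x": 0.005,"y": -0.002,"z": -0.008,"turn": 0},
    {"x": 0,"y": 0,"z": 0,"turn": 0}
  ]
}}

```text
time_s: 7.97
position: [518.3, -158.2, 152.3]
eef_rot: [-0.554, -0.435, 0.559, -0.438]
ft_force: [-0.7, 0.6, -0.5]
finger_gap: 40.0
```

>>> {"api": "move_arm", "payload": {
  "deltas": [
    {"x": 0,"y": 0,"z": 0,"turn": 0},
    {"x": 0,"y": 0,"z": 0,"turn": 0},
    {"x": 0,"y": 0,"z": 0,"turn": 0},
    {"x": 0,"y": 0,"z": 0,"turn": 0},
    {"x": 0,"y": 0,"z": 0,"turn": 0},
    {"x": 0,"y": 0,"z": 0,"turn": 0}
  ],
  "fingers": 1,
  "force": 60
}}

```text
time_s: 8.47
position: [520.9, -159.7, 157.7]
eef_rot: [-0.555, -0.432, 0.558, -0.44]
ft_force: [-0.2, 0.1, -2.1]
finger_gap: 7.6
```

```bash
python3 -c "
from h import *
plan([518.5,-158,153],-.238)"
```

```text
t 8.47 pos [ 520.9 -159.7  157.7] tilt [ 0.004 -0.01  -1.   ] tool y ang -0.241 gap 7.6 F [-0.2  0.1 -2.1] q7 [ 0.1   1.18 -0.07]
[[0.004, 0.971, -0.239], [-0.01, -0.239, -0.971], [-1.0, 0.006, 0.009]]
shift m [ 0.0047 -0.0028 -0.0011] turn -0.003304182299615599
```

>>> {"api": "move_arm", "payload": {
  "deltas": [
    {"x": -0.008,"y": 0,"z": 0,"turn": 0},
    {"x": -0.01,"y": 0,"z": 0,"turn": 0}
  ]
}}

```text
time_s: 8.63
position: [519.4, -159.3, 174.9]
eef_rot: [-0.555, -0.434, 0.558, -0.439]
ft_force: [0.2, -0.4, -1.4]
finger_gap: 7.8
```

```bash
python3 -c "
from h import *
plan([520.5,-159.7,240],-.238)"
```

```text
t 8.63 pos [ 519.4 -159.3  174.9] tilt [ 0.    -0.009 -1.   ] tool y ang -0.241 gap 7.8 F [ 0.2 -0.4 -1.4] q7 [ 0.09  1.22 -0.06]
[[0.0, 0.971, -0.239], [-0.009, -0.239, -0.971], [-1.0, 0.003, 0.008]]
shift m [-0.0651  0.0013  0.0007] turn -0.003330477163870027
```

>>> {"api": "move_arm", "payload": {
  "deltas": [
    {"x": -0.012,"y": 0,"z": 0,"turn": 0},
    {"x": -0.015,"y": 0,"z": 0,"turn": 0},
    {"x": -0.02,"y": 0,"z": 0,"turn": 0},
    {"x": -0.025,"y": 0,"z": 0,"turn": 0},
    {"x": -0.025,"y": 0,"z": 0,"turn": 0},
    {"x": 0,"y": 0,"z": 0,"turn": 0}
  ]
}}

```text
time_s: 9.13
position: [520.5, -158.2, 284.5]
eef_rot: [-0.556, -0.432, 0.557, -0.441]
ft_force: [0.7, 0.3, -0.9]
finger_gap: 7.6
```

```bash
python3 - <<'E'
from h import *
import pickle
plan([534,238,270],-.238)
# better mat centre: colour-free ellipse from saturation edge in both first pictures
a,b=pickle.load(open('c0.pkl','rb'))
w=cam('top'); s=cam('side')
cv2.imwrite('pics/m5.png',np.hstack([cv2.resize(s['frame'][110:270,180:400],(660,480)) ]))
for c,(u,v),n in ((a,(324,316),'top'),(b,(358,385),'side')):
    X=onz(c,u*.7,v*.7,4); print(n,X.round(1))
E
```

```text
t 9.13 pos [ 520.5 -158.2  284.5] tilt [ 0.007 -0.011 -1.   ] tool y ang -0.241 gap 7.6 F [ 0.7  0.3 -0.9] q7 [ 0.05  1.42 -0.04]
[[0.007, 0.971, -0.238], [-0.011, -0.238, -0.971], [-1.0, 0.009, 0.009]]
shift m [ 0.0102 -0.0814 -0.3881] turn -0.0026899385971810297
top [533.9 237.8   4. ]
side [532.4 241.    4. ]
```

View pics/m5.png

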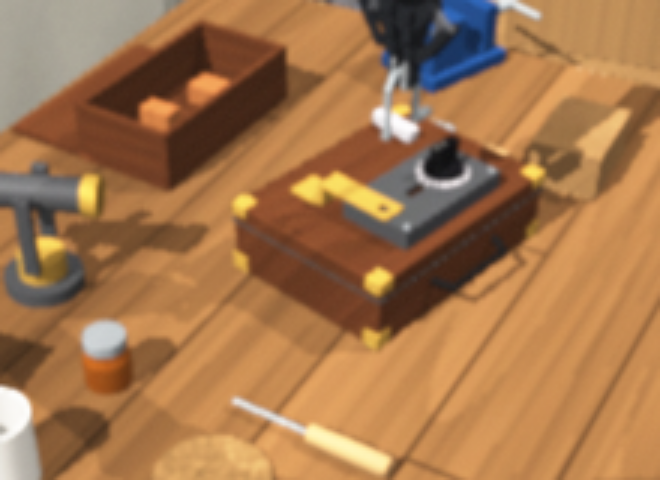

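The shackle is out of the lock and hanging in the gripper at (400,90), with the hasp left in place. I'll carry it to (533,239).

>>> {"api": "move_arm", "payload": {
  "deltas": [
    {"x": 0,"y": -0.003,"z": -0.012,"turn": 0},
    {"x": 0,"y": -0.004,"z": -0.022,"turn": 0},
    {"x": 0,"y": -0.006,"z": -0.03,"turn": 0},
    {"x": 0,"y": -0.007,"z": -0.035,"turn": 0},
    {"x": 0,"y": -0.007,"z": -0.035,"turn": 0},
    {"x": 0,"y": -0.007,"z": -0.035,"turn": 0},
    {"x": 0,"y": -0.007,"z": -0.035,"turn": 0},
    {"x": 0,"y": -0.007,"z": -0.035,"turn": 0},
    {"x": 0,"y": -0.007,"z": -0.035,"turn": 0},
    {"x": 0,"y": -0.006,"z": -0.03,"turn": 0},
    {"x": 0,"y": -0.004,"z": -0.02,"turn": 0},
    {"x": 0,"y": -0.003,"z": -0.01,"turn": 0}
  ]
}}

```text
time_s: 10.23
position: [520.6, 201.8, 262.0]
eef_rot: [-0.549, -0.438, 0.566, -0.431]
ft_force: [-0.6, -0.2, -2.4]
finger_gap: 7.6
```

```bash
python3 -c "
from h import *
plan([533,239,162],-.238)"
```

```text
t 10.23 pos [520.6 201.8 262. ] tilt [-0.025 -0.007 -1.   ] tool y ang -0.247 gap 7.6 F [-0.6 -0.2 -2.4] q7 [ 0.14  1.43 -0.77]
[[-0.025, 0.969, -0.244], [-0.007, -0.244, -0.97], [-1.0, -0.023, 0.013]]
shift m [ 0.0994  0.0052 -0.0403] turn -0.0088984714220679
```

>>> {"api": "move_arm", "payload": {
  "deltas": [
    {"x": 0.015,"y": 0.001,"z": -0.012,"turn": 0},
    {"x": 0.02,"y": 0.002,"z": -0.014,"turn": 0},
    {"x": 0.02,"y": 0.002,"z": -0.014,"turn": 0},
    {"x": 0.02,"y": 0,"z": -0.002,"turn": 0},
    {"x": 0.015,"y": 0,"z": 0,"turn": 0},
    {"x": 0.005,"y": 0,"z": 0,"turn": 0},
    {"x": 0,"y": 0,"z": 0,"turn": 0}
  ]
}}

```text
time_s: 10.82
position: [520.8, 255.0, 155.4]
eef_rot: [-0.541, -0.447, 0.566, -0.432]
ft_force: [-0.3, -0.8, -1.5]
finger_gap: 8.1
```

```bash
python3 -c "
from h import *
plan([533,239,162],-.238)"
```

```text
t 10.82 pos [520.8 255.  155.4] tilt [-0.04  -0.006 -0.999] tool y ang -0.229 gap 8.1 F [-0.3 -0.8 -1.5] q7 [ 0.23  1.26 -0.91]
[[-0.04, 0.973, -0.227], [-0.006, -0.227, -0.974], [-0.999, -0.038, 0.015]]
shift m [-0.0069  0.0152  0.0129] turn 0.00882304893832564
```

>>> {"api": "move_arm", "payload": {
  "deltas": [
    {"x": -0.003,"y": 0.008,"z": 0.006,"turn": 0},
    {"x": -0.003,"y": 0.008,"z": 0.006,"turn": 0},
    {"x": 0,"y": 0,"z": 0,"turn": 0},
    {"x": 0,"y": 0,"z": 0,"turn": 0}
  ]
}}

```text
time_s: 11.15
position: [535.3, 238.0, 163.1]
eef_rot: [-0.542, -0.446, 0.566, -0.433]
ft_force: [-0.5, 0.5, -1.0]
finger_gap: 7.8
```

```bash
python3 - <<'E'
from h import *
plan([535,239,162],-.238)
t=cam('top');s=cam('side')
cv2.imwrite('pics/f6.png',np.hstack([cv2.resize(t['frame'][170:270,180:280],(400,400),interpolation=cv2.INTER_CUBIC),cv2.resize(s['frame'][190:310,190:310],(400,400),interpolation=cv2.INTER_CUBIC)]))
for z in (104,):
  p=proj(s,[533,239,z]); print('feet px in crop',(p-190)/120*400+[400,0])
E
```

```text
t 11.15 pos [535.3 238.  163.1] tilt [-0.039 -0.006 -0.999] tool y ang -0.23 gap 7.8 F [-0.5  0.5 -1. ] q7 [ 0.23  1.28 -0.87]
[[-0.039, 0.973, -0.227], [-0.006, -0.228, -0.974], [-0.999, -0.037, 0.015]]
shift m [ 0.0011 -0.0005 -0.001 ] turn 0.008232000381900972
feet px in crop [598.07808761 188.04104884]
```

View pics/f6.png

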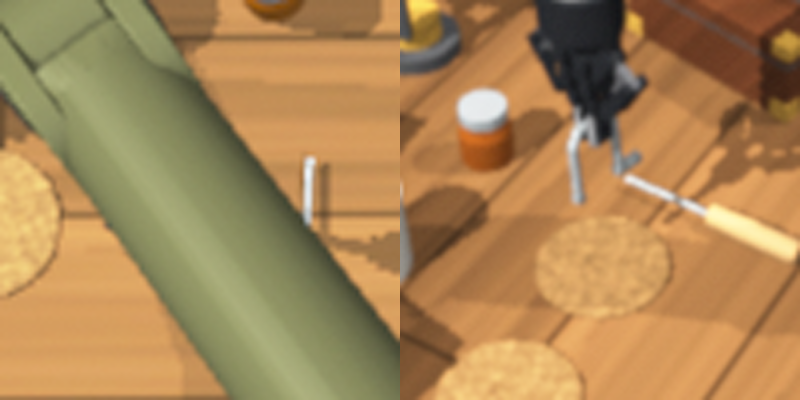

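The feet at (578,202) and (622,172) average (600,187), against the predicted (598,188) for 104 mm over the mat's centre. The arch is uppermost and the other things nearby are untouched. I'll check that it is still, then hand in.

```bash
python3 - <<'E'
from h import *
cam('side'); cam('side'); s=readout.sense()
print(s['position'].round(1),abs(s['qvel']).max(),s['finger_gap'])
if abs(s['qvel']).max()<.05: print(order.finish_job())
E
```

```text
[534.4 238.7 162.5] 0.007253798588073934 7.88800278289523
the job is handed in; nothing more can be done
None
```

The job is done and handed in at about 11 s of robot time, well under the 45 s limit. The arm is holding the shackle still over the mat nearest the base.

- **Dial:** it started in notch 3. I turned it 1.57 rad clockwise, and the wrist picture showed the nose between the cheeks, pointing at the shackle.
- **Shackle:** it pulled straight up with only a few newtons on the wrist, leaving the hasp behind. I carried it to the mat at about (533, 239) mm, 584 mm from the base; the next lookalike is 663 mm away.
- **Last checks:** in the side view the feet were within about 2 pixels (enlarged crop) of where they should appear, about 10 cm above the middle of the mat. The joints were still (under 0.01 rad/s) and the grip was firm at a 7.9 mm opening.
- **Small deviations:** the tool is tilted about 2.3° from vertical, and I shifted it so the feet stay centred. The two camera estimates of the mat's centre differed by about 3 mm. During each pinch the tool rose 4 to 5 mm, which did not affect the grasps. In the last top view the arm hid the mat, so the final position rests on the side view and the arm's readings.

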